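# Hook down the drying-bay flap of a paint station

## Task

Take the hook pole from its cradle, catch the eye on the paint station's drying-bay flap with the hook and pull the flap open past its catch, keeping hold of it with the hook as you let it down gently until it lies fully open and level. Then unhook and lay the pole back in its cradle; use only the pole on the station, do not wrench the eye, and leave the models and paints on the bench where they are.

Things in the scene. Friction and masses are not known exactly. Their poses are not given: they have to be found in the camera images.
- station: Plywood paint station fixed to the bench, 160 deep (x) x 360 wide (y) x 345 high; z up. Origin: centre of its underside. Its front looks along its own -x. The lower bay (155 high) is open, full of paint bottles; the upper is closed by a drop flap with a steel eye standing out in front, on the station's middle line. The top board overhangs the front by 14.
- flap_hinge (a point): Middle of the flap's hinge axis: at the lower edge of the flap's outer face, at (-80, 0, 160) in the station's frame. The axis runs along the station's y.
- flap (a joint): Flap angle: 0 shut and upright; grows as its top swings out and down; 1.57 level, its stop. Flap 338 wide, 154 high, 9 thick, 0.3 kg. A spring roller catch holds it shut and lets go at 7 to 13 N pulled straight outwards at the eye, within the first 0.06 rad. Then the hinge is almost free: left alone the flap falls. When level, the eye is under it. Bottles on the bench below are up to 68 high.
- eye_lowest (a point): Lowest place for the eye: 30 in front of the flap's outer face and 80 up from the hinge axis; moves with the flap, axes as the station's when shut. The eye is clamped in a slotted rail up the flap: its ring's centre is somewhere 0 to 45 above this point (own +z). That height differs each time and is not measured: feel for it or look. The eye does not slide on the flap. Ring size: see hook_tip.
- hook_tip (a point): Round tip of the hook, at (160, 33, 0) in the pole's frame. It goes sideways into the eye: a steel ring of round wire 5 thick, 13 inside and 23 outside diameter, standing upright square to the flap, so its hole runs along the station's y, parallel to the hinge; a shank joins it to the flap. The hook can turn in the ring as the flap swings, so the pole may stay level.
- pole: Hook pole, 90 g, in the cradle. Origin: centre of its wooden handle, on its axis; z up as it lies. Handle 150 long (own x) x 16 wide (y) x 22 high (z), flat sided; grip it across its 16 width, near the origin and hard (60 N) so that it does not tilt. A steel rod, diameter 6, goes on along +x; at x = 160 it turns square into the hook: a straight end, diameter 6, along +y, round tip at y = 33.
- cradle: Wooden cradle fixed on the bench: base 200 (x) x 75 (y) x 12 high, two forks 12 thick at x = -55 and +55, seats 35 above the bench, flared prongs 61 high, 20 apart at the seat and 34 at their tops. Origin: centre of its underside. The pole lies in both forks, its axis along the cradle's x (same sense at the start), its own origin 46 above the cradle's. Fingers have 98 between the forks.
- railcar: Model railcar on the bench in front of the station, 150 x 28 x 39; origin centre of its underside.
- amber_jar: Small amber paint jar, diameter 36, 48 high; origin centre of its underside.
- mixing_cup: White mixing cup, diameter 68, 50 high; origin centre of its underside.
- dropper: Dropper bottle, diameter 28, 68 high; origin centre of its underside.
- thinner: Clear thinner bottle, diameter 56, 115 high; origin centre of its underside.
- model_lid: Round green lid, diameter 110, with three small painted models on it, 28 high; origin centre of its underside.
- brush: Artist's brush lying on the bench, 185 long, 9 thick; origin on its axis near the middle.

How it is judged:
On the way, in this order (a step that is already met when the one before it is completed fails the run):
1. the pole is lifted from its cradle (height (world z) of pole above 0.1 m), for 0.1 s.
2. the flap is part open, with the pole's hook holding it (value of joint flap between 0.6 and 1.3 rad and contact force between pole and station above 0.3 N), for 0.1 s.
3. the flap is down (value of joint flap above 1.52 rad), for 0.2 s.
At the end, for the whole second after the job is handed in: The flap lies open at its stop (over 1.52 rad), and the pole lies still in both forks of its cradle: its origin within 20 mm horizontally of the cradle's, 41 to 51 mm above the bench, its axis within 0.12 rad of the cradle's, either way round (value of joint flap above 1.52 rad and horizontal distance between pole and cradle below 0.02 m and z of pole in the frame of cradle between 0.041 and 0.051 m and angle between the x axis of pole and the x axis of cradle, either way round below 0.12 rad and contact force between pole and cradle above 0.2 N and linear speed of pole below 0.02 m/s); the robot touches nothing.
It fails at once if the flap drops or is flung open (faster than 2.5 rad/s) (velocity of joint flap above 2.5 rad/s).
It fails at once if the pole presses or pulls on the station with more than 20 N (contact force between pole and station above 20 N).
It fails at once if the gripper or arm touches the station (contact force between any of the fingers, the arm and station above 0.5 N).
It fails at once if a model or paint on the bench is shifted by more than 20 mm (distance of any of railcar, amber_jar, mixing_cup, dropper, thinner, model_lid, brush from where it was at the start of the episode above 0.02 m).
It also fails if it takes over 64 s, if anything falls off the work surface, if the arm or the gripper's body presses on something with over 40 N, if the wrist force passes 120 N, or if a joint passes its speed limit or range.

## Robot

A 6-joint arm with a two-finger parallel gripper is mounted at the origin on the work surface. World frame = base frame: x ahead of the robot, y to its left, z up, the work surface at z = 0. Lengths are in m, angles in rad, forces in N, time in s.
With the tool pointing down it reaches from about 0.2 to 0.875 m from the base axis. Payload 3.4 kg.
Tool frame: the origin (TCP) lies between the finger pads; the fingertips stand 25 mm ahead of it and the grasp point (between the pads) lies 6 mm ahead of it (r.nose_length is the z of the fingertips in the tool frame, in m); z points along the fingers, y is the line along which they close (so a half turn about z gives the same grasp; the last joint's range is limited). The gripper opens to 94 mm and grips with 3 to 60 N. Pads are 16 mm wide; open, the fingers measure 119 mm over their backs; the gripper's body (75 mm by 177 mm) begins 78 mm behind the grasp point.
Start: joints at [1.188, 0.276, 1.505, -0, 1.361, -0.121], TCP at [0.149, 0.555, 0.23] pointing down, gripper open.
Joint ranges: [-2.89, 2.89], [-0.75, 2.08], [0.22, 2.7], [-1.18, 4.32], [0.11, 2.71], [-2.7, 2.7]. Speed limits (rad/s): [2.57, 2.57, 3.14, 3.14, 3.14, 3.14].

## Interface

Orientations are given as a unit quaternion [w, x, y, z].
In Python, from plant import r, gripper_to, inverse_kinematics, vision, models, telemetry gives the robot as it stands. Calls block until the motion is done:
- r.move_to(position, orientation): joint-space move of the TCP to a pose.
- r.move_l(position, rot=None, vel=0.15, guard=None): straight line of the TCP; rot=None keeps the orientation; vel is the mean speed in m/s. With guard (N) it stops when the force on the tool has changed by that much, and returns True; else False.
- r.movej(angles): joint-space move.
- gripper_to(opening, f_grip=None): finger opening in m; f_grip is the grip in N (None keeps the last); returns when the fingers have stopped.
- r.hold(seconds).
- inverse_kinematics(position, orientation): joint angles nearest the present ones, or None.
- vision.snapshot(name): name is "scene" or "top" or "wrist"; returns the picture (400x640x3 uint8, red, green, blue); there is no depth.
- vision.get_calibration(name): a dict with "fx", "fy", "cx", "cy" (pixels), "position" and "orientation" of the camera in the world. Camera axes: x right, y down, z forward; pixel columns grow to the right and rows downward; lengths in m; the calibration is good to about 2 mm. A picture is of the moment at which its call begins: read the wrist's pose just before it. get_calibration takes no time and is no camera call; for the wrist camera it gives the pose at the moment of the call.
A pose or a line that the arm cannot do raises r.PlanningError and nothing moves.
- r.sign_off(): hands the job in; it is judged then, once.
Trained networks look in the newest picture that a camera, given by its name, has taken for a name from the list of things; names that differ only in an ending like _2 or _b are one class to them, and where a whole thing is asked for, a point or a joint stands for the part that bears it (a point fixed in the world has none). Each returns a list of dicts, best first, with "score" (0 to 1); they miss things now and then, are a little off and sometimes report something else, mostly with a low value. They report only what shows in the picture. A call takes as long as a camera call.
- models.boxes_of(thing, camera): "at" ([x, y, z] in m, in world coordinates, good to about 4 mm: the middle of the surface that is visible of it).
- models.regions_of(thing, camera): "pixels" (400x640 bool, what is visible of it).
- models.mark_of(thing, camera): "at" ([x, y, z] in m, in world coordinates, good to about 4 mm: a listed point, or the origin of a listed thing).
Readings, each from a call of its own:
- telemetry.current_t(): time.
- telemetry.current_joints(): joint angles.
- telemetry.current_dq(): joint speeds.
- telemetry.current_joint_efforts(): joint torques, N m.
- telemetry.current_ee_pos(): TCP position.
- telemetry.current_tool_rot(): TCP orientation.
- telemetry.current_wrist_force(): force on the tool from outside, world axes, zero at the start.
- telemetry.current_torque(): the same for the moment, N m.
- telemetry.current_opening(): finger opening in m.
- telemetry.current_finger_force(): force on a finger pad.
Only numpy, scipy, OpenCV 4.12 (cv2) and the standard library are available. Lean on these libraries where they do the work, as an engineer would, in place of code of your own. Each camera call takes 0.05 s, during which the arm holds its last target. There are 200 camera calls.

## Working session

There is one attempt and no reset: what is moved stays moved. The work goes in short steps, each a Python script; the robot and the scene stay as the last script left them, time stands still between calls to the robot, and variables do not carry over. Pictures are saved under pics/ and viewed, at most 12 in all, crops included, and the job is handed in when it is done.

```bash
ls; mkdir -p pics; python3 - <<'E'
from plant import r, gripper_to, inverse_kinematics, vision, models, telemetry
import cv2, numpy as np
ims=[]
for c in ("scene","top"):
    im=vision.snapshot(c); ims.append(im)
    cv2.imwrite(f"pics/{c}0.png",im[:,:,::-1])
    k=vision.get_calibration(c); print(c,{a:np.round(b,4).tolist() for a,b in k.items()})
    for n in ["station","flap_hinge","eye_lowest","hook_tip","pole","cradle","railcar","amber_jar","mixing_cup","dropper","thinner","model_lid","brush"]:
        print(n,[(np.round(d["at"],3).tolist(),round(d["score"],2)) for d in models.mark_of(n,c)[:2]])
print(telemetry.current_t(), telemetry.current_tool_rot())
E
```

```text
pics
scene {'fx': 419.3487, 'fy': 419.3487, 'cx': 318.8565, 'cy': 197.8649, 'position': [1.1937, -0.1107, 1.0215], 'orientation': [-0.26, 0.7397, 0.589, -0.1958]}
station [([0.715, -0.266, 0.002], 0.62), ([0.563, 0.42, 0.003], 0.58)]
flap_hinge [([0.567, 0.342, 0.157], 0.91)]
eye_lowest [([0.574, 0.31, 0.239], 0.95)]
hook_tip [([0.443, -0.082, 0.043], 0.95)]
pole [([0.52, -0.234, 0.046], 0.58), ([0.755, -0.125, 0.001], 0.44)]
cradle [([0.525, -0.233, -0.0], 0.74), ([0.446, -0.085, 0.049], 0.55)]
railcar [([0.591, 0.132, 0.001], 0.89)]
amber_jar [([0.422, 0.188, -0.003], 0.69)]
mixing_cup [([0.705, 0.153, 0.003], 0.78), ([0.522, -0.234, -0.001], 0.72)]
dropper [([0.664, -0.002, -0.002], 0.49)]
thinner [([0.758, -0.126, -0.002], 0.61)]
model_lid [([0.332, -0.319, -0.001], 0.62)]
brush [([0.715, -0.267, 0.006], 0.52), ([0.701, 0.153, 0.001], 0.21)]
top {'fx': 430.2362, 'fy': 430.2362, 'cx': 317.6419, 'cy': 200.8476, 'position': [0.3637, 0.0457, 1.2998], 'orientation': [-0.0507, 0.7141, -0.6969, 0.043]}
station [([0.56, 0.423, 0.006], 0.76)]
flap_hinge [([0.568, 0.345, 0.162], 0.69)]
eye_lowest [([0.574, 0.308, 0.24], 0.6)]
hook_tip [([0.435, -0.081, 0.048], 0.72)]
pole [([0.524, -0.233, 0.047], 0.82)]
cradle [([0.527, -0.232, -0.001], 0.67), ([0.332, -0.326, 0.001], 0.54)]
railcar [([0.591, 0.135, -0.002], 0.62)]
amber_jar [([0.417, 0.187, -0.004], 0.48), ([0.44, -0.084, 0.048], 0.19)]
mixing_cup [([0.7, 0.152, -0.002], 0.66)]
dropper [([0.664, -0.006, -0.001], 0.54)]
thinner [([0.759, -0.126, 0.004], 0.78)]
model_lid [([0.331, -0.322, 0.004], 0.63)]
brush [([0.716, -0.269, 0.004], 0.67), ([0.703, 0.15, -0.002], 0.59)]
1.4 [4.06405056e-06 1.30514374e-01 9.91446417e-01 3.34415431e-05]
```

View pics/scene0.png

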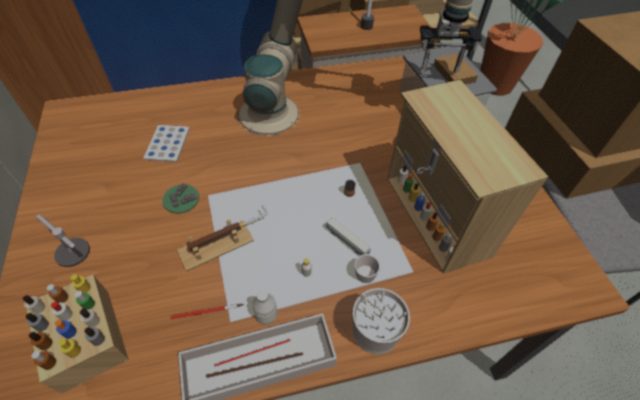

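View pics/top0.png

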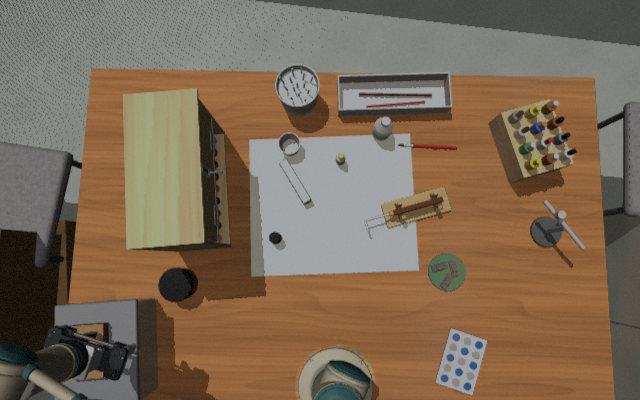

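Scene: the cradle and pole are at top pixel (415,207) with the hook pointing to world −x. The station front faces world −y, and the eye is near scene pixel (435,160) and top pixel (210,172). Next I'll look at the eye from nearby with the wrist camera.

```bash
cat > h.py <<'E'
from plant import r, gripper_to, inverse_kinematics, vision, models, telemetry
import cv2, numpy as np
from scipy.spatial.transform import Rotation as R
def q2r(q): return R.from_quat(np.roll(q,-1))
def r2q(x): return np.roll(x.as_quat(),1)
def ray(c,px):
    d=np.array([(px[0]-c["cx"])/c["fx"],(px[1]-c["cy"])/c["fy"],1.])
    return np.array(c["position"]), q2r(c["orientation"]).apply(d)
def at_z(c,px,z):
    o,d=ray(c,px); return o+d*(z-o[2])/d[2]
def marks(cam,names):
    for n in names: print(cam,n,[(np.round(d["at"],4).tolist(),round(d["score"],2)) for d in models.mark_of(n,cam)[:1]])
E
python3 - <<'E'
from h import *
c=vision.get_calibration("top")
P=[at_z(c,p,.345) for p in [(124,95),(199,90),(205,245),(127,248)]]
print(np.round(P,3).tolist())
for a,b in ((1,2),(0,3),(1,0),(2,3)):
    d=P[b]-P[a]; print(np.linalg.norm(d),np.arctan2(d[1],d[0]))
w=vision.get_calibration("wrist"); T=np.array(telemetry.current_ee_pos()); Q=q2r(telemetry.current_tool_rot())
rel=Q.inv()*q2r(w["orientation"]); off=Q.inv().apply(np.array(w["position"])-T)
print("cam in tool",off,rel.as_matrix().round(3).tolist(),w["fx"],w["cx"],w["cy"])
tgt=np.array([.572,.31,.25])
for el in (0.7,0.5,0.9):
  for az in (0,.35,-.35):
    for roll in (0,np.pi,np.pi/2,-np.pi/2):
      z=np.array([np.sin(az)*np.cos(el),np.cos(az)*np.cos(el),-np.sin(el)])
      x=np.cross(z,[0,0,1.]);x/=np.linalg.norm(x);y=np.cross(z,x)
      C=R.from_matrix(np.c_[x,y,z])*R.from_euler('z',roll)
      tr=C*rel.inv(); p=tgt-.27*z-tr.apply(off)
      q=inverse_kinematics(p,r2q(tr))
      if q is not None: print(el,az,round(roll,2),np.round(p,3),np.round(r2q(tr),3),np.round(q,2))
E
```

```text
[[0.728, 0.514, 0.345], [0.744, 0.34, 0.345], [0.386, 0.305, 0.345], [0.375, 0.477, 0.345]]
0.35963371572333125 -3.042919445645465
0.3548280505155388 -3.037987519439382
0.17479405512459092 1.6616760867868923
0.1731488132593831 1.6338150997785772
cam in tool [ 0.0673353   0.00116042 -0.15428582] [[0.002, -0.972, -0.234], [1.0, 0.002, -0.0], [0.0, -0.234, 0.972]] 341.60637635681695 313.3095429201797 203.48455735009964
0.7 0 0 [0.571 0.211 0.295] [-0.372  0.602  0.601  0.372] [-0.32  0.39  1.69  1.02  1.59 -0.6 ]
0.7 0 1.57 [0.543 0.231 0.318] [-0.419  0.9   -0.05   0.106] [-0.24  0.14  1.82  0.94  1.29  1.11]
0.7 0 -1.57 [0.601 0.23  0.316] [-0.107 -0.049  0.9    0.419] [-0.16  0.47  1.32  0.79  1.78 -1.85]
0.7 0.35 0 [0.537 0.218 0.295] [-0.301  0.698  0.487  0.431] [-0.37  0.2   2.    1.18  1.32 -0.58]
0.7 0.35 1.57 [0.517 0.246 0.318] [-0.394  0.878 -0.206  0.178] [-0.14 -0.04  2.01  1.01  0.93  1.35]
0.7 0.35 -1.57 [0.572 0.224 0.316] [-0.033  0.109  0.895  0.431] [-0.23  0.29  1.62  0.88  1.5  -1.75]
0.7 -0.35 0 [0.605 0.217 0.295] [-0.431  0.488  0.697  0.301] [-0.22  0.58  1.35 
[... 1440 characters left out ...]
7 [0.601 0.244 0.331] [-0.111 -0.038  0.938  0.327] [-0.07  0.44  1.22  0.64  1.78 -1.68]
0.9 0.35 0 [0.541 0.228 0.313] [-0.251  0.737  0.515  0.359] [-0.25  0.12  1.86  0.97  1.25 -0.28]
0.9 0.35 1.57 [0.523 0.26  0.332] [-0.302  0.917 -0.202  0.166] [ 0.03 -0.04  1.84  0.64  0.92  1.75]
0.9 0.35 -1.57 [0.577 0.238 0.331] [-0.053  0.126  0.93   0.341] [-0.12  0.28  1.47  0.7   1.52 -1.5 ]
0.9 -0.35 0 [0.601 0.227 0.313] [-0.359  0.516  0.736  0.251] [-0.16  0.5   1.3   0.79  1.81 -0.5 ]
0.9 -0.35 1.57 [0.566 0.24  0.332] [-0.341  0.93   0.124  0.052] [-0.12  0.25  1.51  0.7   1.49  1.09]
0.9 -0.35 -1.57 [0.622 0.258 0.331] [-0.167 -0.201  0.917  0.303] [ 0.01  0.6   0.94  0.58  2.03 -1.84]
```

```bash
python3 - <<'E'
import cv2
a=cv2.imread("pics/scene0.png")[80:270,370:550];b=cv2.imread("pics/top0.png")[80:260,110:240]
cv2.imwrite("pics/crop0.png",cv2.hconcat([cv2.resize(a,(400,422),interpolation=2),cv2.resize(b,(305,422),interpolation=2)]))
E
```

```text
(no output)
```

View pics/crop0.png

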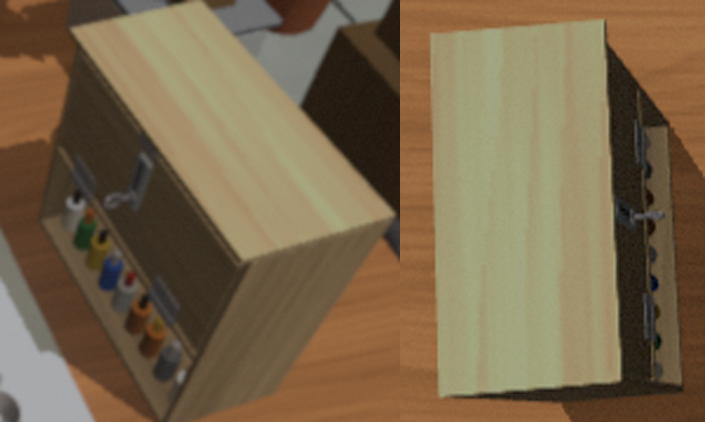

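The ring is near scene pixel (423,170), low in its range. Station yaw is about 1.667. I'll move around the station and look from close up.

```bash
python3 - <<'E'
from h import *
c=vision.get_calibration("scene")
s=np.array([.560,.420,0]);Rs=R.from_euler('z',1.667)
o,d=ray(c,(423.1,170.5)); ol,dl=Rs.inv().apply(o-s),Rs.inv().apply(d)
print("eye in station",ol-dl*ol[1]/dl[1])
w=vision.get_calibration("wrist"); T=np.array(telemetry.current_ee_pos()); Q=q2r(telemetry.current_tool_rot())
rel=Q.inv()*q2r(w["orientation"]); off=Q.inv().apply(np.array(w["position"])-T)
down=np.array(telemetry.current_tool_rot())
az=np.arctan2(T[1],T[0])
r.move_l([.36*np.cos(az),.36*np.sin(az),.42],vel=.3)
q=np.array(telemetry.current_joints()); q[0]=0.1; r.movej(q.tolist())
tgt=np.array([.572,.31,.25])
el,a=.7,-.35
z=np.array([np.sin(a)*np.cos(el),np.cos(a)*np.cos(el),-np.sin(el)])
x=np.cross(z,[0,0,1.]);x/=np.linalg.norm(x);C=R.from_matrix(np.c_[x,np.cross(z,x),z]);tr=C*rel.inv()
r.move_to(tgt-.33*z-tr.apply(off),r2q(tr))
cal=vision.get_calibration("wrist")
im=vision.snapshot("wrist"); cv2.imwrite("pics/w1.png",im[:,:,::-1])
import json; json.dump({k:np.array(v).tolist() for k,v in cal.items()},open("w1.json","w"))
marks("wrist",["station","flap_hinge","eye_lowest"]); print(telemetry.current_t(),np.round(telemetry.current_joints(),2))
E
```

```text
eye in station [-0.09986782  0.          0.23353006]
wrist station [([0.5612, 0.4225, 0.002], 0.95)]
wrist flap_hinge [([0.5671, 0.3396, 0.1598], 0.89)]
wrist eye_lowest [([0.5778, 0.3155, 0.2393], 0.56)]
5.1583 [-0.27  0.58  1.24  0.91  1.97 -0.54]
```

View pics/w1.png

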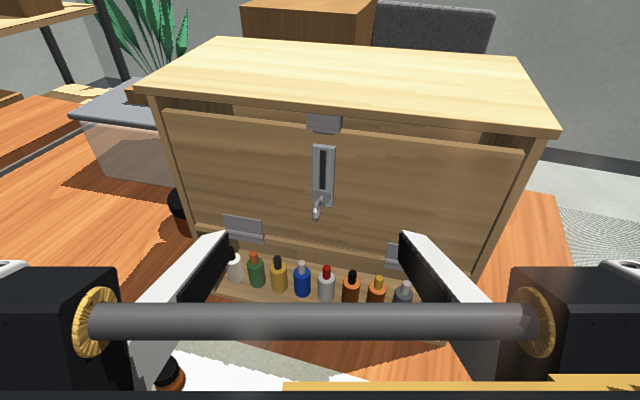

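The flap is seen square on, with the ring at about (317,210) and the top board's front corners near (136,88) and (558,131). I'll zoom in on these features.

```bash
python3 - <<'E'
import cv2
a=cv2.imread("pics/w1.png")
f=lambda x,y,w,h,s:cv2.resize(a[y:y+h,x:x+w],(w*s,h*s),interpolation=cv2.INTER_CUBIC)
e=f(290,135,70,100,6)   # 420x600
l=f(125,75,60,50,6);rr=f(510,115,60,50,6)
cv2.imwrite("pics/w1c.png",cv2.hconcat([e,cv2.vconcat([l,rr])]))
E
```

```text
(no output)
```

View pics/w1c.png

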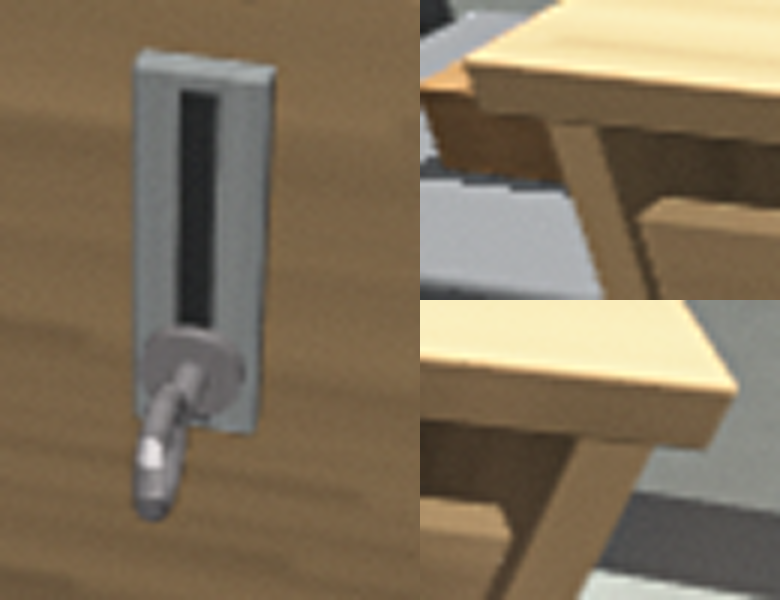

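```bash
python3 - <<'E'
from h import *
import json
from scipy.optimize import least_squares
c=json.load(open("w1.json"))
P=np.array([[-94,180,345],[-94,-180,345],[-80,169,314],[-80,-169,314]])/1e3
px=np.array([[133,85.8],[562.8,129.2],[161.7,111.7],[525,155]])
def proj(X):
    v=q2r(c["orientation"]).inv().apply(X-np.array(c["position"])); return np.c_[v[:,0]/v[:,2]*c["fx"]+c["cx"],v[:,1]/v[:,2]*c["fy"]+c["cy"]]
def W(p,X): return R.from_euler('z',p[2]).apply(X)+[p[0],p[1],0]
s=least_squares(lambda p:(proj(W(p,P))-px).ravel(),[.56,.42,1.667]); print(s.x,s.fun.round(1))
for p in (s.x,):
  Rs=R.from_euler('z',p[2]); 
  o,d=ray(c,(316.8,210.7)); ol,dl=Rs.inv().apply(o-[p[0],p[1],0]),Rs.inv().apply(d)
  print("x=-110 plane:",ol+dl*(-.110-ol[0])/dl[0]," y=0:",ol-dl*ol[1]/dl[1])
  o,d=ray(c,(322.5,197)); ol,dl=Rs.inv().apply(o-[p[0],p[1],0]),Rs.inv().apply(d)
  print("disc x=-84:",ol+dl*(-.084-ol[0])/dl[0])
E
```

```text
[0.56110971 0.42262179 1.67842294] [-1.2 -1.9  0.8  0.1 -0.9 -1.3  0.9 -1. ]
x=-110 plane: [-1.1000000e-01 -6.0605857e-05  2.4139472e-01]  y=0: [-0.10974338  0.          0.24116227]
disc x=-84: [-8.40000000e-02  6.92494787e-05  2.38261416e-01]
```

Measured: station at (0.561, 0.4226) with yaw about 1.676, and the eye in the station frame at (-0.110, 0, 0.2405). The mean network reading agrees to within a millimetre. Now I'll look at the pole from close up.

```bash
cat >> h.py <<'E'
def toolq(yaw):  # tool down, tool x along yaw
    return r2q(R.from_euler('z',yaw)*R.from_euler('x',np.pi))
E
python3 - <<'E'
from h import *
yaw=1.867
for z in (.2,):
  for y in (yaw,yaw+np.pi):
    q=inverse_kinematics([.522,-.2335,z],toolq(y)); print(y,None if q is None else np.round(q,2))
for y in (1.676,1.676+np.pi):
    q=inverse_kinematics([.588,.15,.25],toolq(y)); print(y,None if q is None else np.round(q,2))
r.move_l([.57,.1,.40],vel=.3)
r.move_to([.522,-.2335,.2],toolq(yaw))
gripper_to(.06)
im=vision.snapshot("wrist"); cv2.imwrite("pics/w2.png",im[:,:,::-1])
c=vision.get_calibration("wrist"); print({k:np.round(v,4).tolist() for k,v in c.items()})
marks("wrist",["pole","cradle","hook_tip"])
vision.snapshot("top");marks("top",["pole","cradle","hook_tip"]);vision.snapshot("scene");marks("scene",["pole","cradle","hook_tip"])
print(telemetry.current_t(),np.round(telemetry.current_joints(),2))
E
```

```text
1.867 [-0.54  0.29  1.56  0.    1.29 -0.84]
5.008592653589793 [-0.54  0.29  1.56 -0.    1.29  2.3 ]
1.676 [ 0.14  0.31  1.4  -0.    1.43  0.03]
4.817592653589793 None
{'fx': 341.6064, 'fy': 341.6064, 'cx': 313.3095, 'cy': 203.4846, 'position': [0.5027, -0.1679, 0.3543], 'orientation': [0.1167, 0.982, 0.1473, 0.0174]}
wrist pole [([0.5219, -0.2291, 0.0458], 0.61)]
wrist cradle [([0.5215, -0.2319, 0.0003], 0.75)]
wrist hook_tip [([0.7109, -0.2671, 0.0056], 0.26)]
top pole [([0.5248, -0.2327, 0.0467], 0.83)]
top cradle [([0.5234, -0.2346, 0.0016], 0.89)]
top hook_tip [([0.5258, -0.2315, 0.0462], 0.27)]
scene pole [([0.5156, -0.2342, 0.0446], 0.74)]
scene cradle [([0.5243, -0.2334, -0.0006], 0.9)]
scene hook_tip [([0.4413, -0.0862, 0.0465], 0.7)]
8.4583 [-0.54  0.29  1.56 -0.    1.29 -0.84]
```

View pics/w2.png

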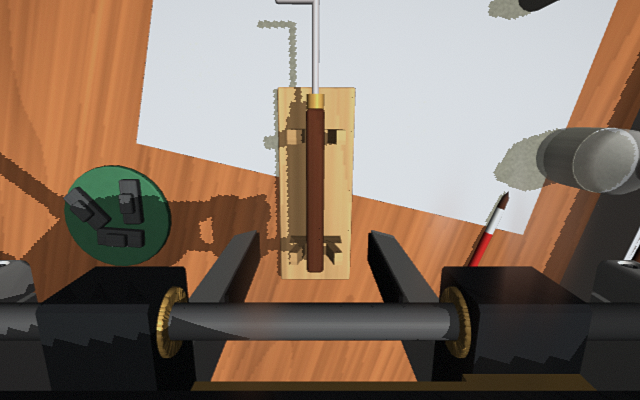

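The pole runs along the image's vertical centre: handle from (316,108) to (315,270), rod going up at x≈316, and hook pointing left. I'll convert that to a pose.

```bash
python3 - <<'E'
from h import *
c=vision.get_calibration("wrist")
im=cv2.imread("pics/w2.png").astype(int)
# rod and handle centres by row
for rows,z,test in (((20,80),.049,None),((115,260),.057,1)):
    pts=[]
    for v in range(*rows,5):
        row=im[v,295:340]
        if test: m=(row.sum(1)<230)&(row[:,2]>row[:,0]+15)
        else: m=row.sum(1)<np.median(row.sum(1))-60
        u=np.where(m)[0]
        if len(u)>2: pts.append(at_z(c,(295+np.median(u),v),z)[:2])
    pts=np.array(pts); vx,vy,x0,y0=cv2.fitLine(pts.astype(np.float32),cv2.DIST_HUBER,0,.001,.001).ravel()
    print(len(pts),np.arctan2(vy,vx),x0,y0,pts[0],pts[-1])
for p,z in (((316,95),.057),((316,108),.057),((315,272),.057),((317,0),.049)): print(p,at_z(c,p,z))
E
```

```text
12 -1.2910922 0.4861866 -0.11468792 [ 0.47971894 -0.0912377 ] [ 0.49091449 -0.13196196]
29 -1.2819499 0.51819825 -0.2151686 [ 0.50214345 -0.16280044] [ 0.54095651 -0.28259748]
(316, 95) [ 0.49859976 -0.14704593  0.057     ]
(316, 108) [ 0.5016742  -0.15699909  0.057     ]
(315, 272) [ 0.54465104 -0.299319    0.057     ]
(317, 0) [ 0.4777225  -0.07653565  0.049     ]
```

```bash
cat >> h.py <<'E'
YP=1.863; G=np.array([.523,-.2295,.052])
S=np.array([.5611,.4226,0.]); YS=1.676; RS=R.from_euler('z',YS); QS=toolq(YS)
def tcp(x,y,z): # hook axis at station x,z ; pole axis at station y
    return S+RS.apply([x-.160,y,z+.006])
def sta(): # inverse
    v=RS.inv().apply(np.array(telemetry.current_ee_pos())-S); return np.round([v[0]+.16,v[1],v[2]-.006],4)
F=lambda: np.round(RS.inv().apply(telemetry.current_wrist_force()),2)
E
python3 - <<'E'
from h import *
r.move_to(G+[0,0,.06],toolq(YP)); r.move_l(G,vel=.08)
gripper_to(.0,60); print("open",telemetry.current_opening(),telemetry.current_finger_force())
f0=F(); r.move_l(G+[0,0,.10],vel=.12); r.hold(.2); print("w",f0,F(),telemetry.current_opening())
r.move_l(G+[0,0,.25],vel=.3)
r.move_to(tcp(-.17,-.018,.29),QS)
r.move_l(tcp(-.110,-.018,.272),vel=.12); r.hold(.2); print(F(),telemetry.current_torque())
im=vision.snapshot("scene"); cv2.imwrite("pics/s3.png",cv2.resize(im[60:260,280:540],None,fx=3,fy=3,interpolation=2)[:,:,::-1])
print(telemetry.current_t(),sta(),telemetry.current_opening())
E
```

```text
open 0.015155500672998973 59.992557764053345
w [ 0.03 -0.21  0.75] [-0.67  0.41 -2.  ] 0.015743574984214588
[-0.91 -0.17 -0.48] [-0.10199927  0.04757952  0.04125157]
14.5833 [-0.1107 -0.0182  0.2723] 0.015610689240259771
```

View pics/s3.png

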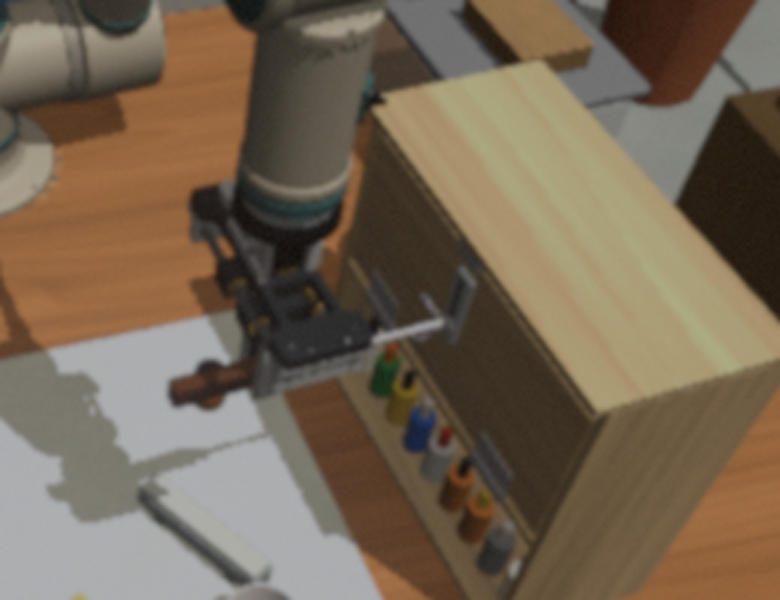

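The pole is held level with the hook just above the eye, and the rod ends at crop pixel (445,322). Next I'll feel for the ring from above, then from the front.

```bash
python3 - <<'E'
from h import *
print("noise",[F().tolist() for _ in range(4)])
h=r.move_l(tcp(-.110,-.018,.240),vel=.02,guard=2.0); a=sta(); print("down",h,a,F())
if h:
    zt=a[2]; r.move_l(tcp(-.110,-.018,zt+.006),vel=.05)
    r.move_l(tcp(-.138,-.018,zt+.006),vel=.1); r.move_l(tcp(-.138,-.018,zt-.0145),vel=.08)
    r.hold(.1); print(F())
    h=r.move_l(tcp(-.110,-.018,zt-.0145),vel=.02,guard=2.0); b=sta(); print("in",h,b,F())
    r.move_l(tcp(-.140,-.018,zt-.0145),vel=.1)
print(telemetry.current_t(),sta())
E
```

```text
noise [[0.34, 0.52, -0.95], [0.34, 0.52, -0.95], [0.34, 0.52, -0.95], [0.34, 0.52, -0.95]]
down True [-0.1097 -0.0178  0.2544] [-0.47 -0.32  2.35]
[ 0.21 -0.4  -0.98]
in True [-0.1249 -0.0177  0.2392] [-0.9  -0.73 -0.61]
17.8167 [-0.1409 -0.0179  0.2397]
```

Touch puts the ring centre at (-0.1104, 0.2400), which agrees with the camera. Now to thread the hook.

```bash
python3 - <<'E'
from h import *
X,Z=-.1104,.2401
r.move_l(tcp(-.140,-.050,Z),vel=.1); r.move_l(tcp(X,-.050,Z),vel=.08); r.hold(.1); print(F())
h=r.move_l(tcp(X,-.016,Z),vel=.03,guard=2.5); print("insert",h,sta(),F())
for c,s,box in (("scene",3,(60,260,280,540)),):
    im=vision.snapshot(c); cv2.imwrite("pics/s4.png",cv2.resize(im[130:200,380:470],None,fx=8,fy=8,interpolation=2)[:,:,::-1])
print(telemetry.current_t())
E
```

```text
[-1.01  0.13 -0.85]
insert False [-0.1104 -0.0162  0.24  ] [ 0.17 -0.36 -1.17]
20.2333
```

View pics/s4.png

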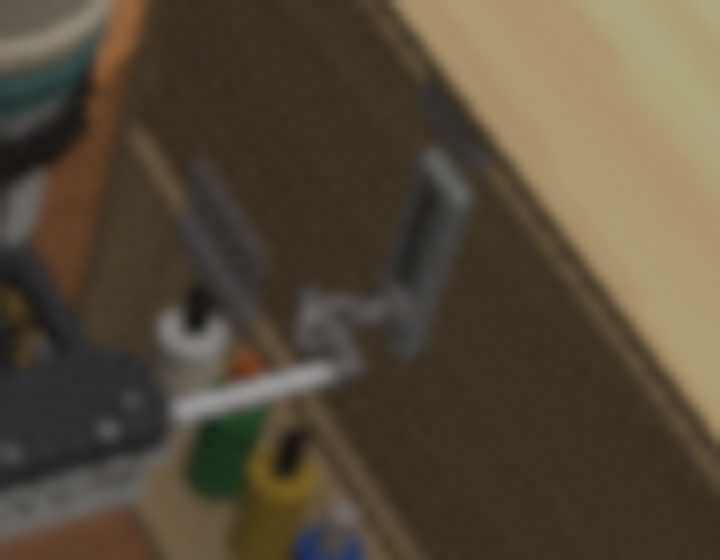

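The hook's end is through the ring, with the rod corner beside it at crop pixel (345,370). I'll pull it off the catch along the arc with a force check, stopping if something is off.

```bash
cat >> h.py <<'E'
def arc(th,y=-.016,a=.0304,u=.0799): # hook at ring centre for flap angle th
    return tcp(-.080-(a*np.cos(th)+u*np.sin(th)),y,.160+u*np.cos(th)-a*np.sin(th))
E
python3 - <<'E'
from h import *
f0=F(); log=[]; peak=0; th=0
while th<.25:
    th+=.018
    if r.move_l(arc(th),vel=.02,guard=17): print("GUARD",th,F()); break
    f=F()-f0; log.append((round(th,3),f[0].round(1),f[2].round(1)))
print(log); print(telemetry.current_t(),sta())
im=vision.snapshot("scene"); cv2.imwrite("pics/s5.png",cv2.resize(im[80:230,340:520],None,fx=4,fy=4,interpolation=2)[:,:,::-1])
E
```

```text
[(0.018, np.float64(-0.4), np.float64(0.8)), (0.036, np.float64(-0.1), np.float64(1.8)), (0.054, np.float64(2.1), np.float64(2.9)), (0.072, np.float64(4.8), np.float64(2.4)), (0.09, np.float64(7.2), np.float64(3.9)), (0.108, np.float64(10.2), np.float64(3.5)), (0.126, np.float64(11.1), np.float64(4.4)), (0.144, np.float64(-2.0), np.float64(1.1)), (0.162, np.float64(-1.7), np.float64(1.0)), (0.18, np.float64(-2.3), np.float64(0.8)), (0.198, np.float64(-0.7), np.float64(0.3)), (0.216, np.float64(-1.4), np.float64(0.5)), (0.234, np.float64(-1.4), np.float64(0.7)), (0.252, np.float64(-1.8), np.float64(1.5))]
23.7333 [-0.1296 -0.016   0.2297]
```

View pics/s5.png

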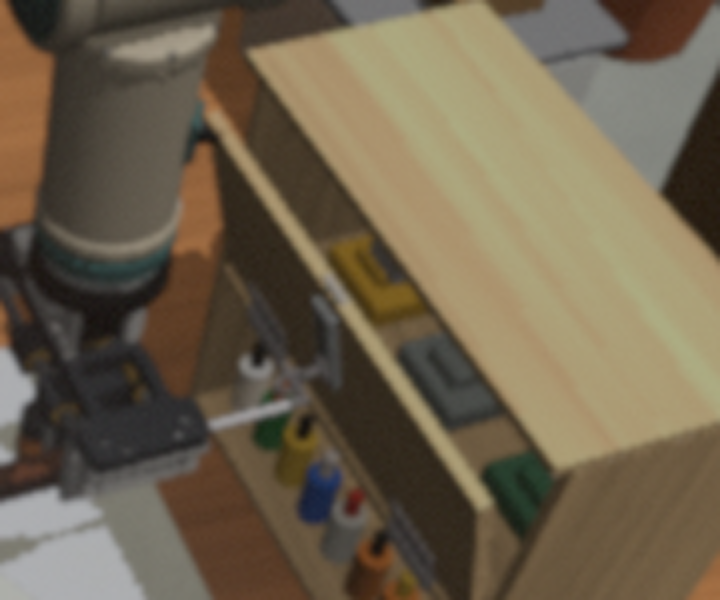

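The catch let go at about 11 N, and the flap is resting on the hook. Lowering it gently.

```bash
python3 - <<'E'
from h import *
log=[]
for th in list(np.arange(.35,1.55,.12))+[1.57]:
    g=r.move_l(arc(th),vel=.035,guard=14)
    log.append((round(th,2),F().tolist()))
    if g: print("GUARD"); break
    if 0.8<th<1.1: r.hold(.15)
r.hold(.3)
print(log); print(telemetry.current_t(),sta(),F())
im=vision.snapshot("scene"); cv2.imwrite("pics/s6.png",cv2.resize(im[90:240,320:500],None,fx=4,fy=4,interpolation=2)[:,:,::-1])
E
```

```text
[(np.float64(0.35), [-2.32, 0.04, -0.2]), (np.float64(0.47), [-4.96, 0.23, -0.36]), (np.float64(0.59), [-6.1, 0.08, 0.26]), (np.float64(0.71), [-6.47, -0.26, -0.65]), (np.float64(0.83), [-6.52, -0.64, -1.64]), (np.float64(0.95), [-5.83, -0.44, -2.7]), (np.float64(1.07), [-5.82, -0.98, -3.3]), (np.float64(1.19), [-4.96, -0.63, -4.43]), (np.float64(1.31), [-5.45, -1.32, -4.55]), (np.float64(1.43), [-2.18, 0.54, -5.92]), (np.float64(1.55), [-3.18, -0.41, 1.56]), (1.57, [-4.77, -0.83, 3.43])]
29.5917 [-0.1601 -0.0163  0.1299] [-4.43 -0.87  3.97]
```

View pics/s6.png

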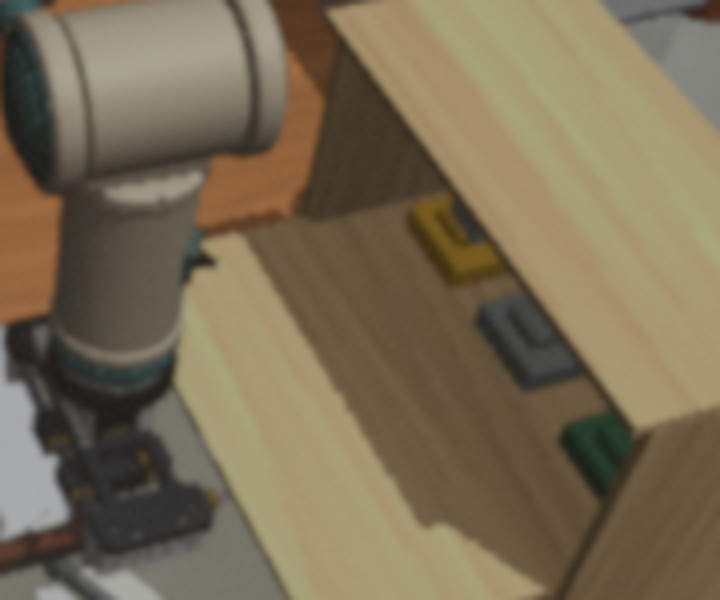

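The flap looks level. The hook is bearing slightly on the lower-inner ring wire (about 4 N), so I'll centre it before withdrawing.

```bash
python3 - <<'E'
from h import *
p=arc(1.57); d=np.zeros(3); base=np.array([-.5,0,-1.])
for k in range(8):
    f=F()-base
    if abs(f[0])<1 and abs(f[2])<1: break
    d+= [np.clip(f[0]*.0006,-.0015,.0015),0,np.clip(f[2]*.0006,-.0015,.0015)]
    r.move_l(p+RS.apply(d),vel=.02); r.hold(.1); print(np.round(d,4),F())
print(telemetry.current_t(),sta(),telemetry.current_torque(),telemetry.current_opening())
E
```

```text
[-0.0015  0.      0.0015] [-1.26 -1.16  0.56]
[-0.002   0.      0.0024] [-0.15 -0.31 -0.39]
30.35 [-0.1616 -0.0156  0.1318] [-0.08306941  0.01195733  0.0218267 ] 0.01553562851423565
```

```bash
python3 - <<'E'
from h import *
d=np.array([-.004,0,.0045]); p=arc(1.57)+RS.apply(d)
r.move_l(p,vel=.02); r.hold(.1); print(F())
g=r.move_l(p+RS.apply([0,-.036,0]),vel=.04,guard=3); print("out",g,sta(),F())
if not g:
    q=p+RS.apply([-.16,-.036,0]); r.move_l(q,vel=.15)
    r.move_l(q+[0,0,.06],vel=.15)
    vision.snapshot("top"); marks("top",["pole","hook_tip","cradle"])
    vision.snapshot("scene"); marks("scene",["pole","hook_tip","cradle"])
    im=vision.snapshot("scene"); cv2.imwrite("pics/s7.png",im[:,:,::-1])
print(telemetry.current_t(),sta(),telemetry.current_ee_pos(),F())
E
```

```text
[-0.64 -0.27 -1.31]
out False [-0.1639 -0.0517  0.1341] [-0.88 -0.11 -0.88]
top pole [([0.6669, -0.0532, 0.1943], 0.78)]
top hook_tip [([0.6082, 0.1049, 0.1923], 0.81)]
top cradle [([0.5258, -0.2297, 0.0012], 0.89)]
scene pole [([0.6579, -0.0574, 0.1906], 0.79)]
scene hook_tip [([0.6117, 0.1061, 0.1894], 0.77)]
scene cradle [([0.5247, -0.2324, 0.0012], 0.91)]
34.0083 [-0.3239 -0.0519  0.1937] [ 0.66348476 -0.05321401  0.19970887] [-0.07  1.1  -1.57]
```

View pics/s7.png

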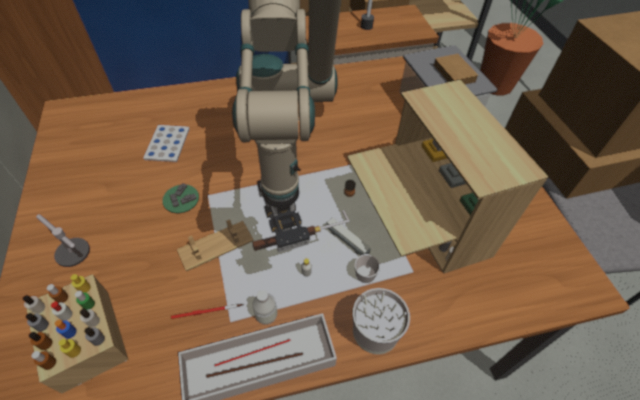

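Unhooked, with the flap fully open and the pole level in the grip. Returning it to the cradle.

```bash
python3 - <<'E'
from h import *
p=np.array(telemetry.current_ee_pos()); r.move_l(p+[0,0,.05],vel=.2)
r.move_to(G+[0,0,.12],toolq(YP)); r.move_l(G+[0,0,.03],vel=.1); r.hold(.1)
g=r.move_l(G+[0,0,-.001],vel=.03,guard=5); print("place",g,telemetry.current_ee_pos(),F())
gripper_to(.05); r.hold(.2)
r.move_l(G+[0,0,.12],vel=.1)
r.move_l(G+[-.05,-.02,.2],vel=.2); r.hold(.3)
im=vision.snapshot("wrist"); cv2.imwrite("pics/w8.png",im[:,:,::-1])
marks("wrist",["pole","cradle"]); vision.snapshot("top"); marks("top",["pole","cradle","hook_tip","flap_hinge"])
vision.snapshot("scene"); marks("scene",["pole","cradle","hook_tip"])
print(telemetry.current_t())
E
```

```text
place True [ 0.52279402 -0.22942412  0.05284268] [ 0.33 -0.45  5.78]
wrist pole [([0.5211, -0.2293, 0.0455], 0.72)]
wrist cradle []
top pole [([0.5278, -0.2336, 0.0477], 0.9)]
top cradle [([0.5237, -0.2322, 0.0013], 0.93)]
top hook_tip [([0.4403, -0.0827, 0.0467], 0.86)]
top flap_hinge [([0.5666, 0.3431, 0.1605], 0.9)]
scene pole [([0.5183, -0.2327, 0.0456], 0.86)]
scene cradle [([0.5272, -0.2328, -0.0018], 0.76)]
scene hook_tip [([0.4464, -0.0872, 0.0495], 0.82)]
41.2
```

View pics/w8.png

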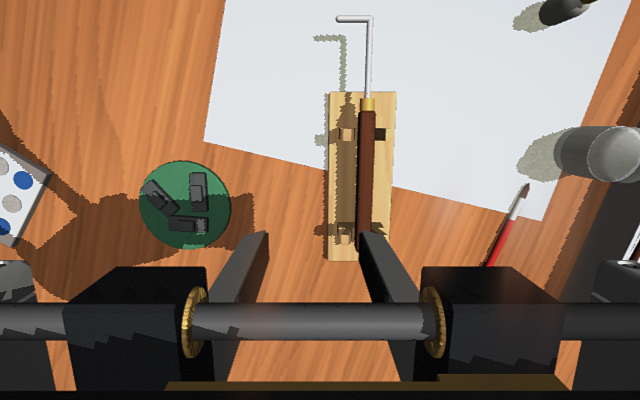

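The pole lies in both forks, with the handle along (367,110)–(364,245), centred on the base, and its marks are at the expected height. Nothing is touching the robot, so I'm handing in.

```bash
python3 -c "
from h import *
print(r.sign_off(), telemetry.current_t())"
```

```text
the job is handed in; nothing more can be done
the job is handed in; nothing more can be done
```

The job is handed in: the flap was pulled past its catch and let down on the hook until it lay level, and the pole is back in both forks of its cradle, finished at about 41 s of the 64 s allowed; sign-off gave no verdict.

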